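Unlatch and slide open a fume-filter lid

TASK

Open the filter box of the welding-fume extractor: press its black snap tab fully in, then push the released lid along its guides, off its seat and onto the parking deck, until the filter opening is wholly uncovered. Only press and push, with the fingertips or the outside of the fingers: do not grip or lift the lid, and leave the other things on the bench where they are.

Things in the scene. Friction and masses are not known exactly. Their poses are not given: they have to be found in the camera images.
- housing: Grey filter box of a fume extractor, fixed, 172 x 285 mm, its flat top (the deck) 75 mm above the bench. Origin at bench level below the track's centre line, z up; it spans x -102..+70, y -150..+135 mm. The lid slides off along its +y, between two guide walls 9.5 mm high at x = +/-58.5 mm that run its whole length. An 8 mm high stop bar crosses the track at y = +125 mm.
- opening (a point): Centre of the filter opening at deck height, at (0, -83) mm in the housing's frame and axes: 84 (x) x 90 (y) mm, under the lid, white pleated filter inside. Lips on the guide walls beside it (12.5 mm above the deck) overhang the lid's flange. Behind the lid (-y) the deck ends at y = -150 mm and is open, but for two 4 mm high stops at the lid's rear corners, |x| 35..56 mm.
- park (a point): Middle of the useful parking place at deck height, at (0, +42) mm in the housing's frame and axes: the deck ahead of the opening, level with the lid's seat. With the lid's centre here the opening is uncovered with 23 mm to spare; the end stop is 26 mm farther.
- lid: Aluminium lid, 0.2 to 0.45 kg: flange 112 (x) x 114 (y) x 6 mm, on it a raised pan 92 x 98 mm, its top 24 mm above the underside. Origin at the centre of the underside, axes as the housing's. It starts at y = -83 mm in the housing's frame; the opening is uncovered from y = +19 mm, the end stop holds it at +68 mm. Slides loosely, by a few N, once the tab is in; the catch blocks it before.
- lid_rear (a point): Middle of the pan's upright rear face, the face to push: 49 mm behind (-y) the lid's centre, 15 mm above the deck. The face is 92 mm wide and stands from 6 to 24 mm above the deck; the flange juts out 8 mm behind its foot.
- tab_top (a point): Centre of the snap tab's top: black block 28 (x) x 40 (y) mm at (-83, +2) mm in the housing's frame, on the shoulder beside the track, just ahead of the lid. Its top is 26 mm above the deck when out, 15 mm when in. Its tongue, a catch 9 mm high, stands in the track 2 mm ahead of the lid and sinks below the deck when the tab is in.
- tab (a joint): How far the snap tab is pressed straight down, in m: 0 out, 0.011 fully in (end stop). It yields to a push of about 5 N and stays where it is left: it does not spring back. The catch clears the lid from about 0.0095.
- tip_jar: Bystander: glass jar with steel cap, 48 mm across, 75 mm tall; origin at the centre of its underside.
- tube_offcut: Bystander: upright offcut of square steel tube, 40 x 40 x 80 mm; origin at the centre of its underside.
- flange_ring: Bystander: flat steel ring, 64 mm across, 14 mm thick; origin at the centre of its underside.
- bar_block: Bystander: steel bar end, 30 x 50 x 30 mm tall; origin at the centre of its underside.
- weld_magnet: Bystander: square welding magnet lying flat, 75 x 75 x 18 mm; origin at the centre of its underside.
- hammer: Bystander: hammer lying on the bench, about 260 mm long, origin under its middle.
- spray_can: Bystander: white spray can, 52 mm across, 150 mm tall; origin at the centre of its underside.
- mug: Bystander: blue mug, 80 mm across, 90 mm tall; origin at the centre of its underside.
Things that resemble listed ones, but are neither listed nor needed, are in the scene too. Of the things shaped like the lid, the aluminium one is meant.

How it is judged:
On the way, in this order (a step that is already met when the one before it is completed fails the run):
1. the snap tab is pressed in while the lid is still on its seat (value of joint tab above 0.0095 m and y of lid in the frame of housing below -0.07 m), for 0.1 s.
2. the lid is pushed along its guides until the opening is uncovered (y of lid in the frame of housing above 0.018 m and z of lid in the frame of housing below 0.083 m), for 0.1 s.
At the end, for the whole second after the job is handed in: The tab is in (at least 9 mm of 11), the lid lies flat and at rest between the guides on the parking deck (within 7 mm of the track's centre line, tilted under 0.06 rad), its centre at least 18 mm ahead of the housing's origin along the track, so that the filter opening is uncovered (value of joint tab above 0.009 m and y of lid in the frame of housing between 0.018 and 0.075 m and x of lid in the frame of housing between -0.007 and 0.007 m and z of lid in the frame of housing between 0.07 and 0.079 m and angle between lid's own z axis and vertical below 0.06 rad and linear speed of lid below 0.01 m/s); the robot touches nothing.
It fails at once if the lid is lifted or tipped (over 12 mm above the deck, or 0.2 rad) (z of lid in the frame of housing above 0.087 m or angle between lid's own z axis and vertical above 0.2 rad).
It fails at once if a bystander is moved more than 25 mm (distance of any of tip_jar, tube_offcut, flange_ring, bar_block, weld_magnet, hammer, spray_can, mug from where it was at the start of the episode above 0.025 m).
It also fails if it takes over 38 s, if anything falls off the work surface, if the arm or the gripper's body presses on something with over 40 N, if the wrist force passes 120 N, or if a joint passes its speed limit or range.

ROBOT

A 7-joint arm with a two-finger parallel gripper is mounted at the origin on the work surface. World frame = base frame: x ahead of the robot, y to its left, z up, the work surface at z = 0. Lengths are in m, angles in rad, forces in N, time in s.
With the tool pointing down it reaches from about 0.4 to 0.85 m from the base axis. Payload 4.5 kg.
Tool frame: the origin (TCP) lies between the finger pads; the fingertips stand 17 mm ahead of it and the grasp point (between the pads) lies 2 mm behind it (manip.tip_reach is the z of the fingertips in the tool frame, in m); z points along the fingers, y is the direction in which the jaws open and shut (so a half turn about z gives the same grasp; the last joint's range is limited). The gripper opens to 85 mm and grips with 20 to 120 N. Pads are 22 mm wide; open, the fingers measure 114 mm over their backs; the gripper's body (76 mm by 85 mm) begins 54 mm behind the grasp point. The pads swing forward as they close: fully open they stand 13 mm farther back than shut.
Start: joints at [1.154, 0.689, -0.195, 1.565, 0.157, 0.902, -0.215], TCP at [0.272, -0.563, 0.248] pointing down, gripper open.
Joint ranges: [-3.01, 3.01], [-0.46, 2.08], [-1.47, 1.51], [0.13, 2.56], [-1, 4.14], [0.04, 2.09], [-2.66, 2.66]. Speed limits (rad/s): [2.57, 2.57, 3.14, 3.14, 3.14, 3.14, 3.14].

INTERFACE

Orientations are given as a rotation vector (axis times angle).
In Python, from cell import manip, capture, camera_info gives the robot as it stands.
- The arm moves only by the shell command python3 -m jog 'ROWS'. ROWS is JSON, a list of rows, each an object of numbers: "jaw": the finger opening in cm, from 0 to 8.54; "x", "y", "z": the shift along the world's x, y, z in cm; "ax", "ay", "az": the turn, a rotation vector about the world's x, y, z in rad. A call has 1 to 10 rows; each row shifts and turns the commanded pose from where the row before left it; what a row does not reach is not made up. A row lasts 1/12 s, in which the tool goes at most 41.7 mm and 7.16 degrees, less where a joint would pass 70% of its speed; a pose out of reach is approached as far as the arm can. A call is refused whole if a number of a shift passes 4.17 or a number of a turn 0.125, either way. A call with a gripper value outside its range is refused whole. The fingers move at their own pace and stop on an object; the grip force is fixed at half the most. Time passes only in rows, so rows that do not move let the fingers close. It gives the time, the measured TCP pose, the force and the opening at its end, in the units of the state.
- manip.get_obs(): the state, without advancing time (a new reading comes with each control period).
- capture(name): name is "scene" or "top" or "wrist"; returns the picture (400x640x3 uint8, red, green, blue); there is no depth.
- camera_info(name): a dict with "fov_y" (degrees; the focal length in pixels is half the picture's height over the tangent of half this angle, whatever the lens; pixels are square), "cx", "cy" (the principal point, pixels), "extrinsics" (4x4, takes a point from camera to world coordinates); the wrist camera has in their place "mount" (4x4, takes a point from camera to tool coordinates, whose origin is the TCP and whose axes are the flange's). Camera axes: x right, y down, z forward; pixel columns grow to the right and rows downward; lengths in m; the calibration is good to about 2 mm. The wrist camera is an equidistant fisheye: a pixel r from the principal point sees the ray r / f radians off the axis. A picture is of the moment at which its call begins: read the wrist's pose just before it. camera_info takes no time and is no camera call.
- manip.close_job(): hands the job in, once; it reports no verdict.
The state is a dict: "t": time; "joint_pos": joint angles; "joint_velocities": joint speeds; "effort": joint torques, N m; "eef_pos": TCP position; "tool_rot": TCP orientation; "wrist_force": force on the tool from outside, world axes, zero at the start; "moment": the same for the moment, N m; "width": finger opening in m.
Only numpy, scipy, OpenCV 4.12 (cv2) and the standard library are available. Lean on these libraries where they do the work, as an engineer would, in place of code of your own. Each camera call takes 0.05 s, during which the arm holds its last target.

## Working session

There is one attempt and no reset: what is moved stays moved. The work goes in short steps, Python scripts to look and compute and a shell command to move; the robot and the scene stay as the last step left them, time stands still between calls to the robot, and variables do not carry over. Pictures are saved under pics/ and viewed, and the job is handed in when it is done.

```bash
mkdir -p pics; ls; python3 - <<'E'
from cell import manip, capture, camera_info
import cv2
for n in ("scene","top","wrist"):
    im=capture(n); cv2.imwrite(f"pics/{n}0.png",im[:,:,::-1])
    print(n,camera_info(n))
print(manip.get_obs(),manip.tip_reach)
E
```

```text
pics
scene {'fov_y': 45.14061082075209, 'cx': 323.6065076971187, 'cy': 195.6769095904843, 'extrinsics': array([[ 0.55619934,  0.63669049, -0.5341044 ,  1.28366198],
       [ 0.83099786, -0.41897095,  0.36593154, -0.51999814],
       [ 0.00921091, -0.6473705 , -0.76211981,  1.16089409],
       [ 0.        ,  0.        ,  0.        ,  1.        ]])}
top {'fov_y': 56.91205783163653, 'cx': 322.6976377630318, 'cy': 200.76298472694793, 'extrinsics': array([[ 0.13153482, -0.968723  ,  0.21041467,  0.31958222],
       [-0.99130973, -0.12894456,  0.0260447 , -0.04668549],
       [ 0.00190173, -0.2120119 , -0.97726523,  1.09568957],
       [ 0.        ,  0.        ,  0.        ,  1.        ]])}
wrist {'fov_y': 65.70646984690485, 'cx': 320.82565440334406, 'cy': 198.41257966142302, 'mount': array([[ 9.37184454e-05, -9.54502670e-01, -2.98202356e-01,
         7.69007285e-02],
       [ 9.99999175e-01, -2.92546683e-04,  1.25067744e-03,
        -1.62226094e-04],
       [-1.28101306e-03, -2.98202227e-01,  9.54501855e-01,
        -1.24873163e-01],
       [ 0.00000000e+00,  0.00000000e+00,  0.00000000e+00,
         1.00000000e+00]])}
{'t': 0.15, 'joint_pos': array([ 1.15381066,  0.68979076, -0.19454007,  1.56610428,  0.15730323,
        0.90250313, -0.2151036 ]), 'joint_velocities': array([-7.29087158e-05, -3.67247514e-03, -3.84287144e-04, -3.40438193e-03,
        2.16842029e-04, -3.02481503e-04,  2.52661771e-05]), 'effort': array([-1.60169548e-03, -5.39942980e+01, -1.26824431e+00, -1.58720684e+01,
        9.32616036e-03,  6.47677822e-03, -8.05064985e-06]), 'eef_pos': array([ 0.27206339, -0.56215328,  0.24766916]), 'tool_rot': array([-3.06078553e+00, -7.01922184e-01,  6.47553023e-04]), 'wrist_force': array([-0.57825915, -0.28456719, -0.11616676]), 'moment': array([-0.00016991,  0.02858571,  0.03247339]), 'width': 0.08536142341269722} 0.017
```

View pics/scene0.png

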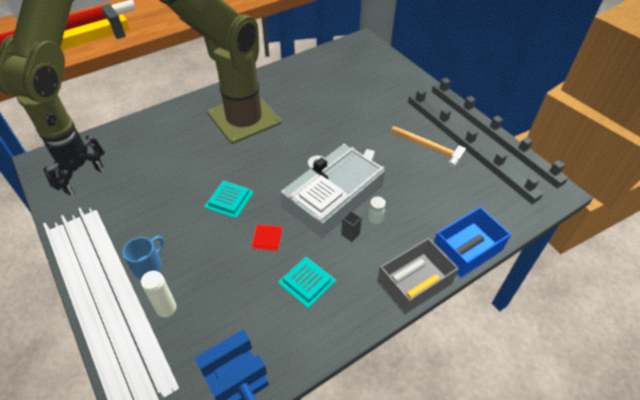

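View pics/top0.png

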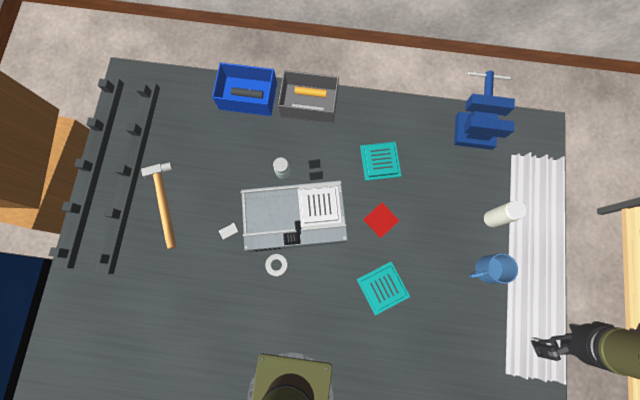

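View pics/wrist0.png

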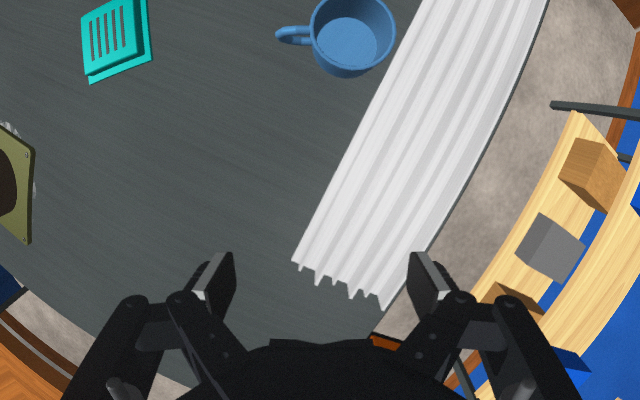

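```bash
python3 - <<'E'
import cv2
im=cv2.imread("pics/top0.png")[165:285,225:385]
cv2.imwrite("pics/topz.png",cv2.resize(im,None,fx=5,fy=5,interpolation=cv2.INTER_CUBIC))
im=cv2.imread("pics/scene0.png")[135:255,265:405]
cv2.imwrite("pics/scenez.png",cv2.resize(im,None,fx=5,fy=5,interpolation=cv2.INTER_CUBIC)[:600])
E
```

```text
(no output)
```

View pics/topz.png

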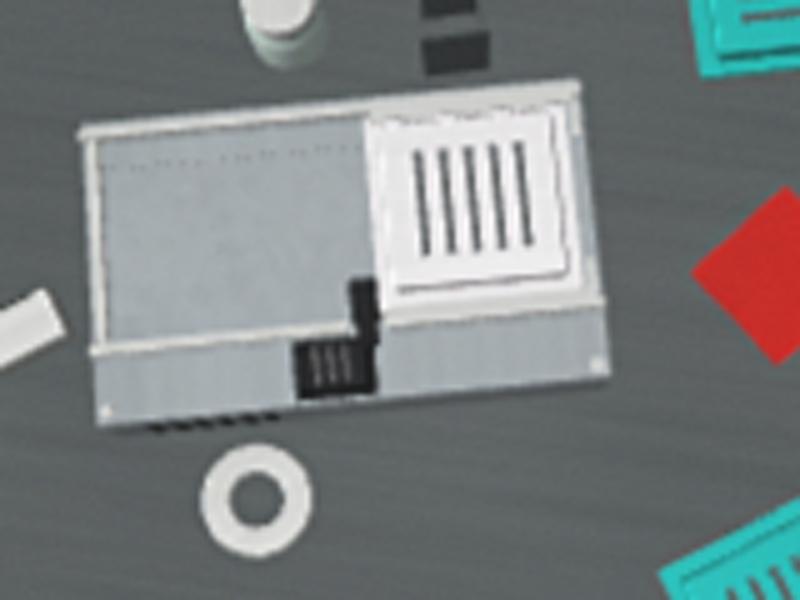

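View pics/scenez.png

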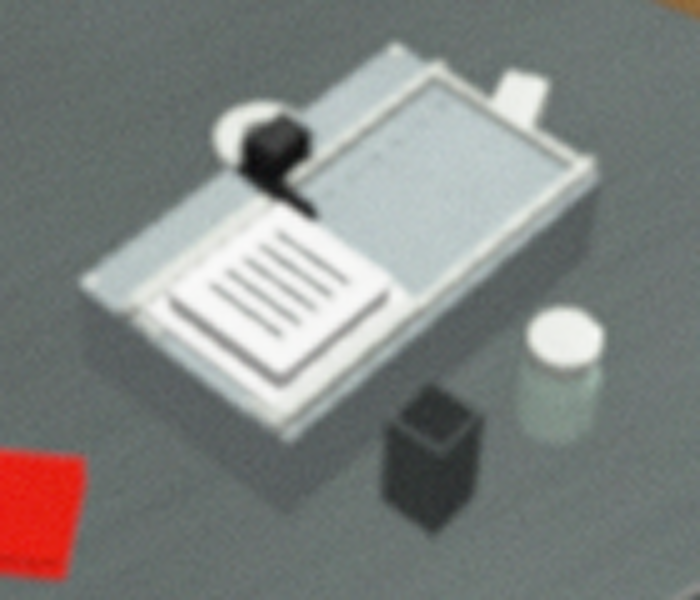

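```bash
cat > h.py <<'E'
import numpy as np
from cell import manip, capture, camera_info
def ray(n,u,v):
    c=camera_info(n); f=200/np.tan(np.radians(c['fov_y'])/2)
    d=np.array([(u-c['cx'])/f,(v-c['cy'])/f,1]); E=c['extrinsics']
    return E[:3,3],E[:3,:3]@d
def pl(n,u,v,z):
    o,d=ray(n,u,v); return o+d*(z-o[2])/d[2]
def wpl(u,v,z,obs):
    from scipy.spatial.transform import Rotation as R
    c=camera_info("wrist"); f=200/np.tan(np.radians(c['fov_y'])/2)
    a=np.array([u-c['cx'],v-c['cy']]); r=np.hypot(*a); th=r/f
    d=np.r_[a/max(r,1e-9)*np.sin(th),np.cos(th)]
    T=R.from_rotvec(obs['tool_rot']).as_matrix(); M=c['mount']
    o=T@M[:3,3]+obs['eef_pos']; d=T@M[:3,:3]@d
    return o+d*(z-o[2])/d[2]
E
python3 - <<'E'
from h import *
np.set_printoptions(precision=4,suppress=True)
t=lambda a,b,z:pl("top",225+(a+.5)/5-.5,165+(b+.5)/5-.5,z)
s=lambda a,b,z:pl("scene",265+(a+.5)/5-.5,135+(b+.5)/5-.5,z)
P=dict(NL=t(99,425,.075),NR=t(610,377,.075),FL=t(78,130,.0845),FR=t(579,82,.0875),
 sNL=s(396,44,.075),sNR=s(83,282,.075),sFR=s(288,438,.075),sFL=s(598,182,.075), tab=t(336,370,.101),
 tabs=s(283,135,.101),
 rl1=t(568,270,.099),rl2=t(548,110,.099),srl1=s(170,297,.099),srl2=s(282,378,.099))
for k,v in P.items(): print(k,v)
for a,b in (("NL","NR"),("sNL","sNR"),("sNR","sFR"),("sFL","sFR"),("NR","FR"),("rl1","rl2")):
    d=P[a]-P[b];print(a,b,np.linalg.norm(d[:2]),np.degrees(np.arctan2(-d[0],d[1])))
E
```

```text
NL [0.3747 0.1759 0.075 ]
NR [ 0.438  -0.0996  0.075 ]
FL [0.5357 0.2147 0.0845]
FR [ 0.6    -0.0619  0.0875]
sNL [0.3728 0.181  0.075 ]
sNR [ 0.4379 -0.0941  0.075 ]
sFR [ 0.6023 -0.0567  0.075 ]
sFL [0.5425 0.2142 0.075 ]
tab [0.4192 0.0487 0.101 ]
tabs [0.4225 0.0592 0.101 ]
rl1 [ 0.4903 -0.0687  0.099 ]
rl2 [ 0.5784 -0.0466  0.099 ]
srl1 [ 0.4943 -0.0672  0.099 ]
srl2 [ 0.5801 -0.0462  0.099 ]
NL NR 0.2827024065179266 12.929706176162549
sNL sNR 0.28267418592347354 13.310177198926963
sNR sFR 0.16856406592291545 102.82230402231691
sFL sFR 0.2774114083266797 12.440027015015824
NR FR 0.16634876472173457 103.10584366666077
rl1 rl2 0.09090036821279307 104.09286518003422
```

```bash
python3 -m jog '[{"jaw":0,"x":0.93,"y":3.85,"az":-0.1125},{"jaw":0,"x":0.93,"y":3.85,"az":-0.1125},{"jaw":0,"x":0.93,"y":3.85},{"jaw":0,"x":0.93,"y":3.85},{"jaw":0,"x":0.93,"y":3.85},{"jaw":0,"x":0.93,"y":3.85},{"jaw":0,"x":0.93,"y":3.85},{"jaw":0,"x":0.93,"y":3.85}]'
```

```text
schema error: expected keys jaw, x, y, z, ax, ay, az
```

All keys are needed in every row.

```bash
python3 -m jog '[{"jaw":0,"x":0.93,"y":3.85,"z":0,"ax":0,"ay":0,"az":-0.1125},{"jaw":0,"x":0.93,"y":3.85,"z":0,"ax":0,"ay":0,"az":-0.1125},{"jaw":0,"x":0.93,"y":3.85,"z":0,"ax":0,"ay":0,"az":0},{"jaw":0,"x":0.93,"y":3.85,"z":0,"ax":0,"ay":0,"az":0},{"jaw":0,"x":0.93,"y":3.85,"z":0,"ax":0,"ay":0,"az":0},{"jaw":0,"x":0.93,"y":3.85,"z":0,"ax":0,"ay":0,"az":0},{"jaw":0,"x":0.93,"y":3.85,"z":0,"ax":0,"ay":0,"az":0},{"jaw":0,"x":0.93,"y":3.85,"z":0,"ax":0,"ay":0,"az":0}]'
```

```text
t: 0.82
eef_pos: [0.3467, -0.2528, 0.2483]
tool_rot: [3.122, 0.353, 0.0]
wrist_force: [0.8, 0.2, 0.3]
width: 0.0002
```

```bash
python3 -m jog '[{"jaw":0,"x":0.93,"y":3.85,"z":0,"ax":0,"ay":0,"az":0},{"jaw":0,"x":0.93,"y":3.85,"z":0,"ax":0,"ay":0,"az":0},{"jaw":0,"x":0.93,"y":3.85,"z":0,"ax":0,"ay":0,"az":0},{"jaw":0,"x":0.93,"y":3.85,"z":0,"ax":0,"ay":0,"az":0},{"jaw":0,"x":0.93,"y":3.85,"z":0,"ax":0,"ay":0,"az":0},{"jaw":0,"x":0.93,"y":3.85,"z":0,"ax":0,"ay":0,"az":0},{"jaw":0,"x":0.93,"y":3.85,"z":0,"ax":0,"ay":0,"az":0},{"jaw":0,"x":0.93,"y":3.75,"z":0,"ax":0,"ay":0,"az":0},{"jaw":0,"x":0,"y":0,"z":0,"ax":0,"ay":0,"az":0}]'
python3 - <<'E'
from h import *
import cv2
o=manip.get_obs(); im=capture("wrist"); cv2.imwrite("pics/w1.png",im[:,:,::-1]); print(o['eef_pos'],o['tool_rot'],o['wrist_force'])
np.savez("w1.npz",**{k:o[k] for k in('eef_pos','tool_rot')})
E
```

```text
t: 1.57
eef_pos: [0.4236, 0.0618, 0.2486]
tool_rot: [-3.114, -0.375, -0.008]
wrist_force: [0.7, 0.2, -0.2]
width: 0.0001
[0.42360701 0.06177098 0.24858869] [-3.11405014 -0.37460295 -0.00771706] [ 0.66739513  0.17850879 -0.16382053]
```

View pics/w1.png

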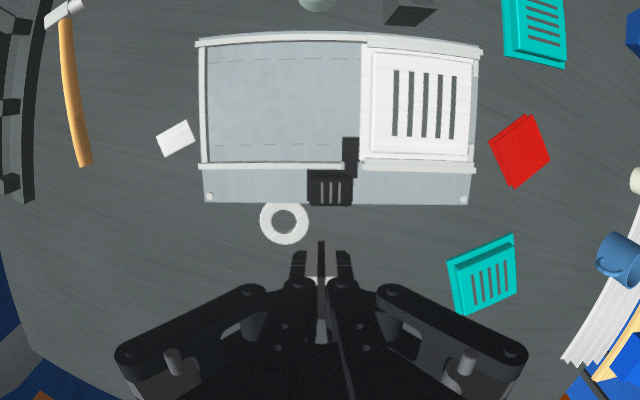

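```bash
python3 - <<'E'
from h import *
import cv2
np.set_printoptions(precision=4,suppress=True)
im=cv2.imread("pics/w1.png")[20:220,190:490]
cv2.imwrite("pics/w1z.png",cv2.resize(im,None,fx=2.66,fy=2.66,interpolation=cv2.INTER_CUBIC))
o=np.load("w1.npz"); 
for n,u,v,z in(("NL",205,203,.075),("NR",469,205,.075),("tab",331,185,.101),("lidA",472,62,.099),("lidB",463,160,.099)): print(n,wpl(u,v,z,o))
g=manip.get_obs();print(g['eef_pos'])
E
```

```text
NL [0.3742 0.1775 0.075 ]
NR [ 0.44   -0.1013  0.075 ]
tab [0.4309 0.0547 0.101 ]
lidA [ 0.5797 -0.0457  0.099 ]
lidB [ 0.486  -0.0634  0.099 ]
[0.4222 0.0574 0.2483]
```

View pics/w1z.png

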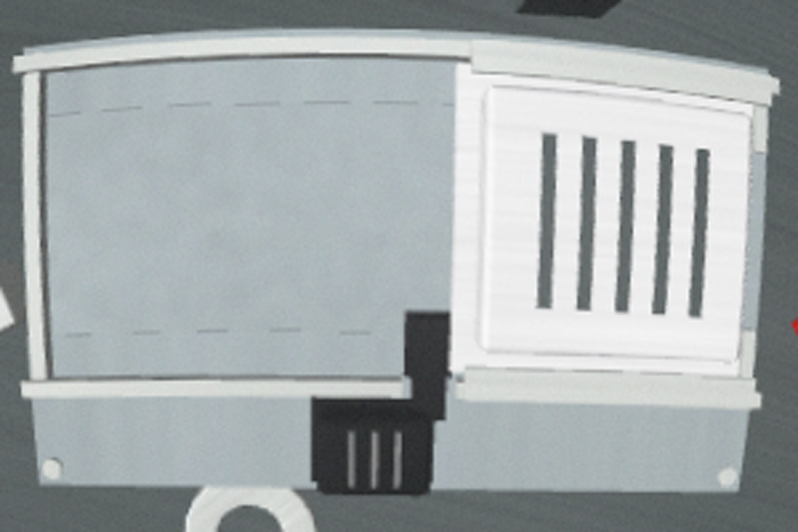

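```bash
python3 -m jog '[{"jaw":0,"x":0.2,"y":0.1,"z":-3,"ax":0,"ay":0,"az":0},{"jaw":0,"x":0,"y":0,"z":-3,"ax":0,"ay":0,"az":0},{"jaw":0,"x":0,"y":0,"z":-3,"ax":0,"ay":0,"az":0},{"jaw":0,"x":0,"y":0,"z":-2,"ax":0,"ay":0,"az":0},{"jaw":0,"x":0,"y":0,"z":-1,"ax":0,"ay":0,"az":0},{"jaw":0,"x":0,"y":0,"z":0,"ax":0,"ay":0,"az":0},{"jaw":0,"x":0,"y":0,"z":0,"ax":0,"ay":0,"az":0},{"jaw":0,"x":0,"y":0,"z":0,"ax":0,"ay":0,"az":0},{"jaw":0,"x":0,"y":0,"z":0,"ax":0,"ay":0,"az":0}]'
python3 - <<'E'
from h import *
import cv2
im=capture("wrist"); cv2.imwrite("pics/w2.png",im[:,:,::-1])
im=capture("top")[165:285,225:385]; cv2.imwrite("pics/t2.png",cv2.resize(im[:,:,::-1],None,fx=5,fy=5))
im=capture("scene")[135:255,265:405]; cv2.imwrite("pics/s2.png",cv2.resize(im[:,:,::-1],None,fx=5,fy=5))
o=manip.get_obs();print(o['eef_pos'],o['wrist_force'])
E
```

```text
t: 2.37
eef_pos: [0.4237, 0.0531, 0.1292]
tool_rot: [3.122, 0.353, 0.003]
wrist_force: [0.5, -0.4, -0.1]
width: 0.0001
[0.42358287 0.05339544 0.12903722] [ 0.45991042  0.25604554 -0.967299  ]
```

View pics/w2.png

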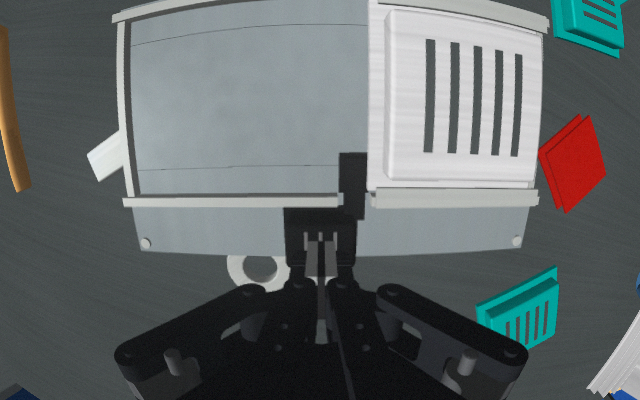

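View pics/s2.png

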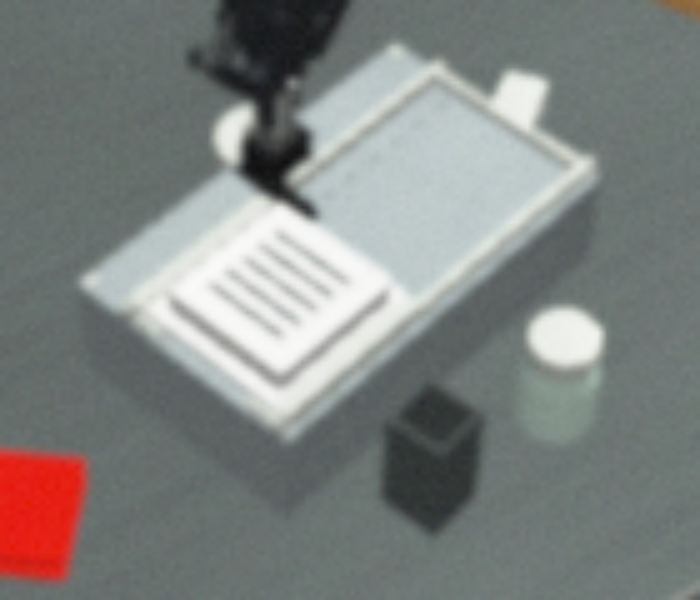

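The fingertips (322, 255) stand centred just above the tab (285–357, 235). Pressing now.

```bash
python3 -m jog '[{"jaw":0,"x":0,"y":0,"z":-0.5,"ax":0,"ay":0,"az":0},{"jaw":0,"x":0,"y":0,"z":-0.4,"ax":0,"ay":0,"az":0},{"jaw":0,"x":0,"y":0,"z":-0.4,"ax":0,"ay":0,"az":0},{"jaw":0,"x":0,"y":0,"z":-0.4,"ax":0,"ay":0,"az":0},{"jaw":0,"x":0,"y":0,"z":-0.3,"ax":0,"ay":0,"az":0},{"jaw":0,"x":0,"y":0,"z":-0.2,"ax":0,"ay":0,"az":0},{"jaw":0,"x":0,"y":0,"z":0,"ax":0,"ay":0,"az":0},{"jaw":0,"x":0,"y":0,"z":0,"ax":0,"ay":0,"az":0}]'
```

```text
t: 3.18
eef_pos: [0.4234, 0.0535, 0.1069]
tool_rot: [3.122, 0.354, 0.002]
wrist_force: [-1.0, 0.3, 15.4]
width: 0.0001
```

```bash
python3 -m jog '[{"jaw":0,"x":0,"y":0,"z":-0.15,"ax":0,"ay":0,"az":0},{"jaw":0,"x":0,"y":0,"z":0,"ax":0,"ay":0,"az":0},{"jaw":0,"x":0,"y":0,"z":0,"ax":0,"ay":0,"az":0}]'
```

```text
t: 3.43
eef_pos: [0.4234, 0.0535, 0.1067]
tool_rot: [-3.122, -0.354, -0.004]
wrist_force: [-3.1, 0.1, 33.6]
width: 0.0002
```

```bash
python3 -m jog '[{"jaw":0,"x":0,"y":0,"z":2.5,"ax":0,"ay":0,"az":0},{"jaw":0,"x":0,"y":0,"z":3,"ax":0,"ay":0,"az":0},{"jaw":0,"x":0,"y":0,"z":3,"ax":0,"ay":0,"az":0},{"jaw":0,"x":2.3,"y":-2.9,"z":0.5,"ax":0,"ay":0,"az":0},{"jaw":0,"x":2.3,"y":-2.9,"z":0,"ax":0,"ay":0,"az":0},{"jaw":0,"x":2.3,"y":-2.9,"z":0,"ax":0,"ay":0,"az":0},{"jaw":0,"x":2.3,"y":-2.9,"z":0,"ax":0,"ay":0,"az":0},{"jaw":0,"x":2.5,"y":-2.9,"z":0,"ax":0,"ay":0,"az":0},{"jaw":0,"x":0,"y":0,"z":0,"ax":0,"ay":0,"az":0},{"jaw":0,"x":0,"y":0,"z":0,"ax":0,"ay":0,"az":0}]'
python3 - <<'E'
from h import *
import cv2
o=manip.get_obs();print(o['eef_pos'],o['tool_rot'],o['wrist_force'])
im=capture("wrist"); cv2.imwrite("pics/w3.png",im[:,:,::-1])
im=capture("scene")[115:255,265:405]; cv2.imwrite("pics/s3.png",cv2.resize(im[:,:,::-1],None,fx=4,fy=4))
E
```

```text
t: 4.27
eef_pos: [0.5405, -0.094, 0.1939]
tool_rot: [3.122, 0.347, -0.001]
wrist_force: [-0.6, 0.2, 0.2]
width: -0.0
[ 0.54054138 -0.09401891  0.19392189] [ 3.12154818e+00  3.46859369e-01 -6.88525369e-04] [-0.59387502  0.2027429   0.19650698]
```

View pics/w3.png

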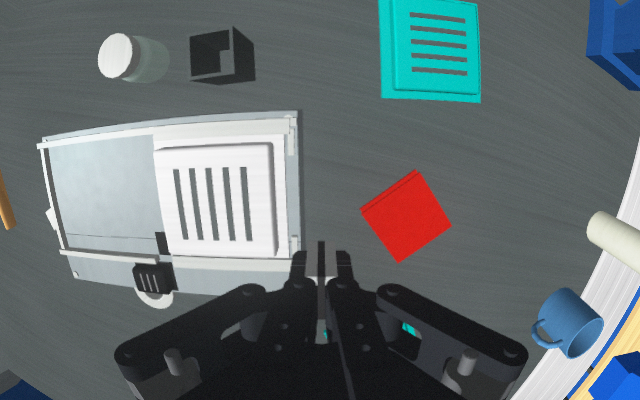

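View pics/s3.png

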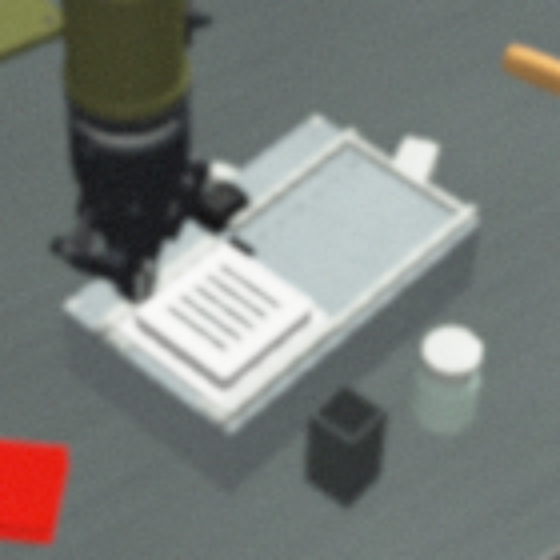

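```bash
python3 - <<'E'
from h import *
np.set_printoptions(precision=4,suppress=True)
o=dict(eef_pos=np.array([ 0.5405,-0.0940,0.1939]),tool_rot=np.array([3.1215,.3469,-.0007]))
for n,u,v,z in(("lidA",272,147,.099),("lidB",277,253,.099),("lidmid",274,200,.099),("LA",155,146,.099)): print(n,wpl(u,v,z,o))
print(manip.get_obs()['eef_pos'])
E
```

```text
lidA [ 0.5786 -0.0495  0.099 ]
lidB [ 0.4961 -0.0681  0.099 ]
lidmid [ 0.5396 -0.0582  0.099 ]
LA [0.5621 0.0443 0.099 ]
[ 0.539  -0.0907  0.194 ]
```

```bash
python3 -m jog '[{"jaw":0,"x":0.2,"y":-0.1,"z":-2.5,"ax":0,"ay":0,"az":0},{"jaw":0,"x":0,"y":0,"z":-2.5,"ax":0,"ay":0,"az":0},{"jaw":0,"x":0,"y":0,"z":-2,"ax":0,"ay":0,"az":0},{"jaw":0,"x":0,"y":0,"z":-1.2,"ax":0,"ay":0,"az":0},{"jaw":0,"x":0,"y":0,"z":-0.8,"ax":0,"ay":0,"az":0},{"jaw":0,"x":0,"y":0,"z":0,"ax":0,"ay":0,"az":0},{"jaw":0,"x":0,"y":0,"z":0,"ax":0,"ay":0,"az":0},{"jaw":0,"x":0,"y":0,"z":0,"ax":0,"ay":0,"az":0}]'
python3 - <<'E'
from h import *
import cv2
o=manip.get_obs();print(o['eef_pos'],o['tool_rot'],o['wrist_force'])
im=capture("wrist"); cv2.imwrite("pics/w4.png",im[:,:,::-1])
im=capture("scene")[115:255,265:405]; cv2.imwrite("pics/s4.png",cv2.resize(im[:,:,::-1],None,fx=4,fy=4))
E
```

```text
t: 5.03
eef_pos: [0.5425, -0.0921, 0.1057]
tool_rot: [3.121, 0.355, 0.002]
wrist_force: [-0.5, 0.6, -0.0]
width: 0.0002
[ 0.54252845 -0.09212737  0.10565752] [3.12126559e+00 3.55066497e-01 1.96201390e-03] [-0.54440856  0.60318604 -0.02836951]
```

View pics/w4.png

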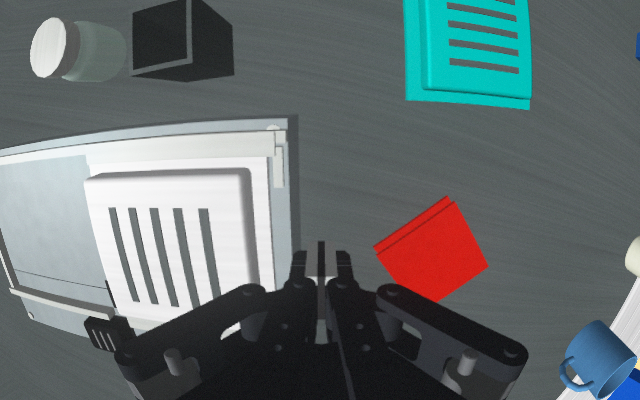

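View pics/s4.png

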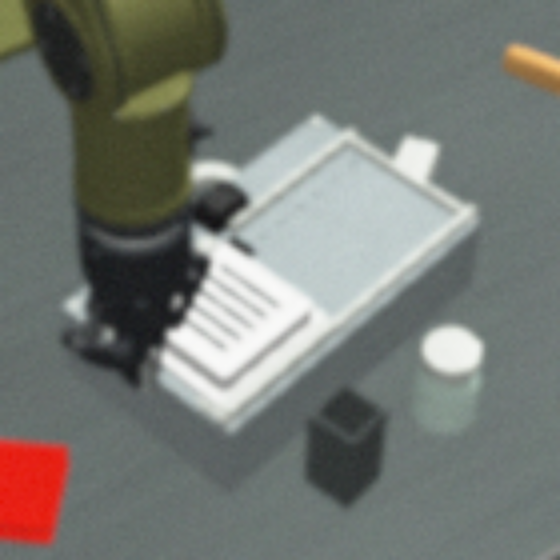

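```bash
python3 -m jog '[{"jaw":0,"x":-0.11,"y":0.49,"z":-0.2,"ax":0,"ay":0,"az":0},{"jaw":0,"x":-0.11,"y":0.49,"z":0,"ax":0,"ay":0,"az":0},{"jaw":0,"x":-0.11,"y":0.49,"z":0,"ax":0,"ay":0,"az":0},{"jaw":0,"x":-0.11,"y":0.49,"z":0,"ax":0,"ay":0,"az":0},{"jaw":0,"x":-0.11,"y":0.49,"z":0,"ax":0,"ay":0,"az":0},{"jaw":0,"x":-0.11,"y":0.49,"z":0,"ax":0,"ay":0,"az":0}]'
python3 - <<'E'
from h import *
import cv2
im=capture("wrist"); cv2.imwrite("pics/w5.png",im[:,:,::-1])
E
```

```text
t: 5.63
eef_pos: [0.5356, -0.0634, 0.103]
tool_rot: [3.121, 0.353, 0.001]
wrist_force: [0.2, -2.9, -0.4]
width: 0.0001
```

View pics/w5.png

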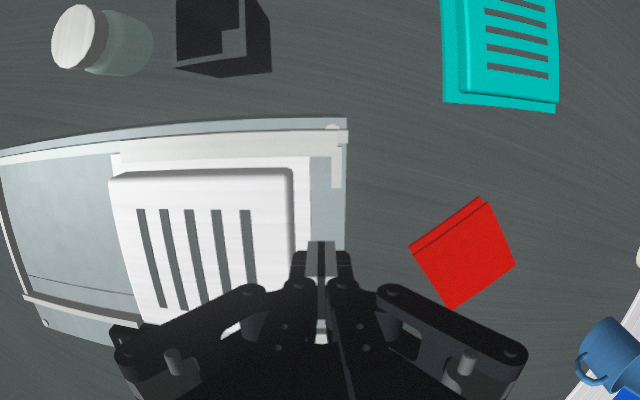

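```bash
python3 -m jog '[{"jaw":0,"x":-0.18,"y":0.78,"z":0,"ax":0,"ay":0,"az":0},{"jaw":0,"x":-0.18,"y":0.78,"z":0,"ax":0,"ay":0,"az":0},{"jaw":0,"x":-0.18,"y":0.78,"z":0,"ax":0,"ay":0,"az":0},{"jaw":0,"x":-0.18,"y":0.78,"z":0,"ax":0,"ay":0,"az":0},{"jaw":0,"x":-0.18,"y":0.78,"z":0,"ax":0,"ay":0,"az":0},{"jaw":0,"x":-0.18,"y":0.78,"z":0,"ax":0,"ay":0,"az":0},{"jaw":0,"x":-0.18,"y":0.78,"z":0,"ax":0,"ay":0,"az":0}]'
python3 - <<'E'
from h import *
import cv2
im=capture("wrist"); cv2.imwrite("pics/w6.png",im[:,:,::-1])
E
```

```text
t: 6.27
eef_pos: [0.5227, -0.0077, 0.1028]
tool_rot: [3.121, 0.354, -0.0]
wrist_force: [0.6, -3.7, 0.4]
width: -0.0001
```

View pics/w6.png

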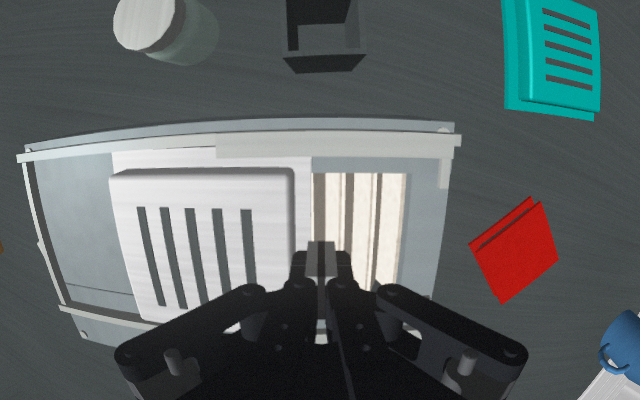

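```bash
python3 -m jog '[{"jaw":0,"x":-0.18,"y":0.78,"z":0,"ax":0,"ay":0,"az":0},{"jaw":0,"x":-0.18,"y":0.78,"z":0,"ax":0,"ay":0,"az":0},{"jaw":0,"x":-0.18,"y":0.78,"z":0,"ax":0,"ay":0,"az":0},{"jaw":0,"x":-0.18,"y":0.78,"z":0,"ax":0,"ay":0,"az":0},{"jaw":0,"x":-0.18,"y":0.78,"z":0,"ax":0,"ay":0,"az":0},{"jaw":0,"x":-0.18,"y":0.78,"z":0,"ax":0,"ay":0,"az":0},{"jaw":0,"x":-0.09,"y":0.39,"z":0,"ax":0,"ay":0,"az":0},{"jaw":0,"x":-0.05,"y":0.2,"z":0,"ax":0,"ay":0,"az":0},{"jaw":0,"x":0,"y":0,"z":0,"ax":0,"ay":0,"az":0}]'
python3 - <<'E'
from h import *
import cv2
im=capture("wrist"); cv2.imwrite("pics/w7.png",im[:,:,::-1])
E
```

```text
t: 7.07
eef_pos: [0.5105, 0.0452, 0.1028]
tool_rot: [-3.121, -0.356, 0.0]
wrist_force: [0.4, -0.7, 0.2]
width: 0.0001
```

View pics/w7.png

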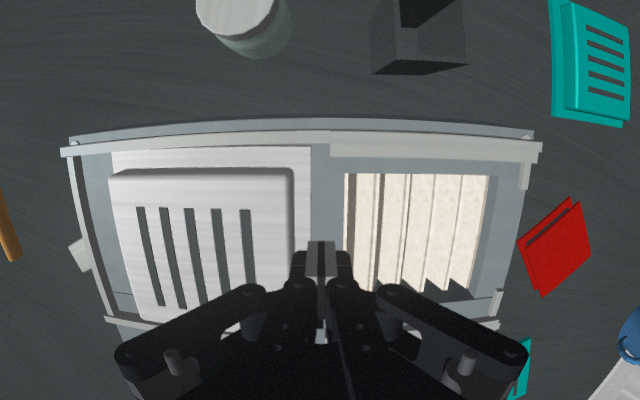

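```bash
python3 -m jog '[{"jaw":0,"x":0.2,"y":-0.9,"z":0,"ax":0,"ay":0,"az":0},{"jaw":0,"x":0.2,"y":-0.9,"z":0,"ax":0,"ay":0,"az":0},{"jaw":0,"x":0,"y":0,"z":3,"ax":0,"ay":0,"az":0},{"jaw":0,"x":0,"y":0,"z":4,"ax":0,"ay":0,"az":0},{"jaw":0,"x":0,"y":-1,"z":4,"ax":0,"ay":0,"az":0},{"jaw":0,"x":0,"y":-3,"z":3,"ax":0,"ay":0,"az":0},{"jaw":0,"x":0,"y":-3,"z":0,"ax":0,"ay":0,"az":0},{"jaw":0,"x":0,"y":0,"z":0,"ax":0,"ay":0,"az":0},{"jaw":0,"x":0,"y":0,"z":0,"ax":0,"ay":0,"az":0},{"jaw":0,"x":0,"y":0,"z":0,"ax":0,"ay":0,"az":0}]'
python3 - <<'E'
from h import *
import cv2
o=manip.get_obs();print(o['eef_pos'],o['tool_rot'],o['wrist_force'])
im=capture("wrist"); cv2.imwrite("pics/w8.png",im[:,:,::-1])
im=capture("scene"); cv2.imwrite("pics/s8.png",im[:,:,::-1])
np.savez("w8.npz",**{k:o[k] for k in('eef_pos','tool_rot')})
E
```

```text
t: 7.95
eef_pos: [0.5143, -0.044, 0.242]
tool_rot: [-3.121, -0.352, 0.001]
wrist_force: [0.1, 0.2, 0.2]
width: 0.0001
[ 0.51432958 -0.04396767  0.24197984] [-3.12147609e+00 -3.51512533e-01  1.11557994e-03] [0.07996869 0.16285609 0.19171411]
```

View pics/w8.png

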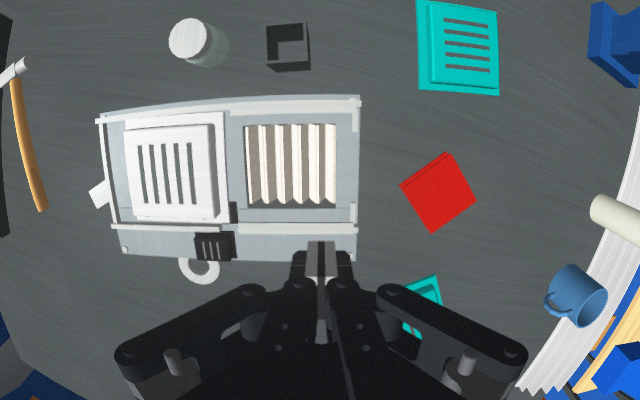

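View pics/s8.png

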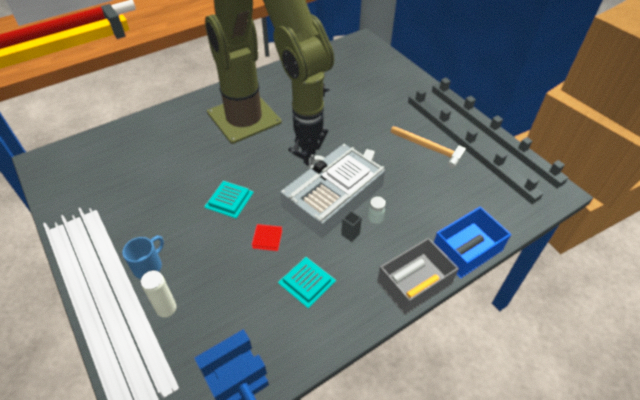

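```bash
python3 - <<'E'
from h import *
o=np.load("w8.npz"); ey=np.array([-.225,.974,0]); ex=np.array([.974,.225,0])
a=wpl(228,165,.081,o);b=wpl(244,165,.075,o);print("lid y",(a-b)@ey-.038+.057)
for u,v,z in((124,118,.081),(223,111,.081),(131,222,.081),(229,222,.081)): p=wpl(u,v,z,o)-np.array([.505,.070,0]);print(p@ex,p@ey)
E
```

```text
lid y 0.033621387799018854
0.0601424069394076 0.09361713528563873
0.057354043008328526 -0.0212980709145104
-0.0566263780976545 0.10385598176871694
-0.05403347040363601 -0.019058246643899452
```

```bash
python3 -c "
from cell import manip
print(manip.get_obs()['wrist_force']);print(manip.close_job())"
```

```text
[ 0.38672564 -0.320214    0.52150641]
the job is handed in; nothing more can be done
None
```

I pressed the snap tab fully in and pushed the lid onto the parking deck. The filter opening is uncovered. I handed the job in after about 8 of the 38 s; no verdict is reported.

- **Tab:** I pressed it with the closed fingertips to its end stop. The tips stopped at about 90 mm above the bench, which is the tab's "in" height, and a further push raised the force to 34 N with no more travel.
- **Lid:** I pushed its rear face with the outside of the closed fingers, at about 3 to 4 N. It was not gripped or lifted.
- **Last checks:** The final wrist picture puts the lid's centre at +34 to +39 mm along the track; two ways of measuring differed by those 5 mm. Both are well inside the 18 to 75 mm allowed. It lies about 1 to 2 mm from the centre line and looks flat between the guides.
- **Surroundings:** The bystanders in the last scene picture are where they started, by eye. The robot is clear of everything, with the wrist force near zero.
- **Disagreements:** The camera views differed by about 5 mm along y when locating the housing, so I used their mean. The fingers landed where that mean put them, on the tab and behind the lid.

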